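Chuck the Forstner bit in the bench collet holder

ROBOT

A 6-joint arm with a two-finger parallel gripper is mounted at the origin on the work surface. World frame = base frame: x ahead of the robot, y to its left, z up, the work surface at z = 0. Lengths are in m, angles in rad, forces in N, time in s.
With the tool pointing down it reaches from about 0.25 to 0.85 m from the base axis. Payload 12.5 kg.
Tool frame: the origin (TCP) lies between the finger pads; the fingertips stand 17 mm ahead of it and the grasp point (between the pads) lies 2 mm behind it; z points along the fingers, y is the line along which they close (so a half turn about z gives the same grasp; the last joint's range is limited). The gripper opens to 93 mm and grips with 3 to 60 N. Pads are 15 mm wide; open, the fingers measure 128 mm over their backs; the gripper's body (75 mm by 188 mm) begins 65 mm behind the grasp point.
Start: joints at [1.209, 0.351, 1.652, -0, 1.139, -0.085], TCP at [0.15, 0.529, 0.236] pointing down, gripper open.
Joint ranges: [-2.75, 2.75], [-0.79, 2.1], [0.01, 2.65], [-1.57, 4.71], [0.07, 3.14], [-2.87, 2.87]. Speed limits (rad/s): [2.22, 2.22, 2.79, 3.14, 3.14, 3.14].

INTERFACE

Orientations are given as a unit quaternion [w, x, y, z].
In Python, from cell import r gives the robot as it stands.
- The arm moves only by the tool play_rows, never from a script. Its argument "motion" is a list of rows, each a list of 3 entries, a list of its own where there are three numbers: the opening, from -1 (shut) to 1 (fully open), then the shift along the tool's x, y, z in mm, then the turn about the tool's z in degrees. A call has 1 to 10 rows; each row is the pose to reach, as a shift and turn from the pose commanded when the call began, along the tool's axes at that moment; what a row does not reach only later rows make up. A row lasts 1/8 s, in which the tool goes at most 62.5 mm and 10.7 degrees, less where a joint would pass 70% of its speed; a pose out of reach is approached as far as the arm can. A call with a gripper value outside its range is refused whole. The fingers move at their own pace and stop on an object; "force" is the grip in N (left out, the last holds). Time passes only in rows, so rows that repeat a pose let the fingers close. It gives the time, the measured TCP pose, the force, the opening and the grip force at its end, in the units of the state.
- r.get_obs(): the state, without advancing time (a new reading comes with each control period).
- r.read_camera(name): name is "scene" or "top" or "wrist"; returns the picture (384x512x3 uint8, red, green, blue); there is no depth.
- r.calibration(name): a dict with "vfov" (degrees; the focal length in pixels is half the picture's height over the tangent of half this angle, whatever the lens; pixels are square), "cx", "cy" (the principal point, pixels), "k1" (the pictures are not rectified: a ray, as slopes to the right and down, at radius r is drawn at 1 + k1 r^2 times it, then the intrinsics apply), "position" and "attitude" of the camera in the world; the wrist camera has in their place "tool_from_camera" (4x4, takes a point from camera to tool coordinates, whose origin is the TCP and whose axes are the flange's). Camera axes: x right, y up, looking along -z (the intrinsics and any distortion apply to the point x, -y, -z); pixel columns grow to the right and rows downward; lengths in m; the calibration is good to about 2 mm. A picture is of the moment at which its call begins: read the wrist's pose just before it. calibration takes no time and is no camera call.
- r.job_done(): hands the job in; it is judged then, once.
The state is a dict: "time_s": time; "joint_positions": joint angles; "qd": joint speeds; "joint_efforts": joint torques, N m; "eef_pos": TCP position; "tool_rot": TCP orientation; "ft_force": force on the tool from outside, world axes, zero at the start; "ft_torque": the same for the moment, N m; "gripper_width": opening from 0.0 (shut) to 1.0 (fully open); "gripper_force": force on a finger pad.
Only numpy, scipy, OpenCV 4.12 (cv2) and the standard library are available. Lean on these libraries where they do the work, as an engineer would, in place of code of your own. Each camera call takes 0.05 s, during which the arm holds its last target. There are 200 camera calls.

TASK

Take the largest Forstner bit, the one with the widest flat round head, out of the drilled wooden block and set it shank down, fully home, in the upright collet holder so that its rim can be honed. Then push the nut round by its ball-ended arms, clockwise seen from above, until you feel the collet take a firm grip on the shank, but do not force it. Leave the other bits in the block and the rest of the bench as it is.

Things in the scene. Friction and masses are not known exactly. Their poses are not given: they have to be found in the camera images.
- forstner_head (a point): The bit to chuck: plain steel Forstner bit, 0.1 to 0.16 kg, flat round head 30 mm across and 13 mm high (plus a 3 mm spur on top), round shank 10 mm across, 70 mm long; the widest-headed of the four bits standing shank down in the wooden block. Point: centre of the head on the bit's axis, 76.5 mm above the shank's foot; z runs up the bit.
- forstner_foot (a point): The centre of the flat lower end of that bit's shank.
- bit_block: Fixed dark wooden block 60 x 190 x 46 mm (x, y, z), origin at the centre of its underside. In its top are four upright holes 11.2 mm wide and 40 mm deep in a row along its y axis, at y = -69, -23, +23 and +69 mm. The four bits stand in them in any order, so their heads begin 30 mm above the block's top (76 mm above the bench).
- small_forstner: Bystander in the block: a Forstner bit with a 19 mm head, same shank and length. Origin at the shank's foot.
- countersink: Bystander in the block: a countersink, 21 mm cone on the same shank, 90 mm long. Origin at the shank's foot.
- twist_drill: Bystander in the block: a twist drill 11 mm thick on the same shank, 110 mm long. Origin at the shank's foot.
- collet_holder: Fixed cast collet holder bolted to the bench: foot 110 x 156 x 14 mm, round column 74 mm across, origin at the centre of its underside. Its bore stands upright on the column's axis.
- collet_mouth (a point): Centre of the collet's face, on the bore's axis, 118 mm above the bench and 4 mm above the nut's top. The bore is 48 mm deep to a flat stop, with a 4 mm lead-in chamfer. At the start the four jaws stand 1 to 2.9 mm clear of the 10 mm shank all round. With the bit home, its head begins 22 mm above the collet's face.
- nut_ball (a point): Centre of one of three black balls (21 mm) on the arms of the collet nut, 95 mm from the bore's axis, 110 mm above the bench. The arms are steel bars 10 mm thick, 120 degrees apart, all alike; each leaves the nut's rim (68 mm across) 94 mm above the bench and rises outwards at 15 degrees: at 72 mm from the axis its middle is 104 mm above the bench.
- collet_nut: The nut, on the bore's axis. Clockwise from above closes each jaw 1 mm per rad; it stays where left. Its start is unknown and not shown by its arms: 1.1 to 3.1 rad until the jaws touch the shank, then 0.3 to 0.6 rad more against rising push. Pushed slowly at 72 mm from the axis it needs 4 to 5 N while loose, 7 to 11 N when firm; above 14 N is forced. A push held still reads up to 4 N less.
- jaw_a: One of the four jaws of the split collet (each a quarter of the steel ring around the bore); it slides inwards as the nut turns clockwise.
- jaw_b: Second jaw, a quarter turn on.
- jaw_c: Third jaw.
- jaw_d: Fourth jaw.
- mill_file: Bystander: flat file with wooden handle, 293 mm long, lying loose on the bench. Origin 160 mm from the handle's end, on the bench.
- slip_stone: Bystander: grey honing stone 100 x 32 x 14 mm, loose. Origin under its centre.
- wax_tin: Bystander: round tin 72 mm across, 52 mm high, loose. Origin under its centre.
- tape_roll: Bystander: roll of tape 96 mm across, 24 mm high, loose. Origin under its centre.
- turned_bowl: Bystander: turned wooden bowl 120 mm across, 50 mm high, loose. Origin under its centre.
- dust_brush: Bystander: flat brush 210 mm long with wooden handle, loose. Origin under its middle.
Not all that is in view belongs to the job. Leave any blue or orange look-alike of the part that bears forstner_head alone.

How it is judged:
By the outcome, as a careful person would: the job done as asked, in the order asked, and still so for the second after the job is handed in, with the robot touching nothing.
It also fails if it takes over 69 s, if anything falls off the work surface, if the arm or the gripper's body presses on something with over 40 N, if the wrist force passes 120 N, or if a joint passes its speed limit or range.

## Working session

There is one attempt and no reset: what is moved stays moved. The work goes in short steps, Python scripts to look and compute and a tool call to move; the robot and the scene stay as the last step left them, time stands still between calls to the robot, and variables do not carry over. Pictures are saved under pics/ and viewed, at most 10 in all, crops included, and the job is handed in when it is done.

Besides the shell and the picture viewer there is one more tool, called after "Request:" by a JSON object that holds its "name" and its "arguments", one argument or row to a line. play_rows: Moves the arm, as the interface text tells. Its arguments: {"type":"object","properties":{"motion":{"type":"array","items":{"type":"array"}},"force":{"type":"number"}},"required":["motion"]}

```bash
ls; mkdir -p pics; cat > h.py <<'E'
import numpy as np, cv2
from scipy.spatial.transform import Rotation as R
from cell import r
def pose():
    o=r.get_obs(); q=np.array(o["tool_rot"]); T=np.eye(4)
    T[:3,:3]=R.from_quat([q[1],q[2],q[3],q[0]]).as_matrix(); T[:3,3]=o["eef_pos"]; return T
def cam(name,T=None):
    c=r.calibration(name)
    f=192/np.tan(np.radians(c["vfov"])/2)
    if "tool_from_camera" in c: M=(pose() if T is None else T)@np.array(c["tool_from_camera"])
    else:
        M=np.eye(4); a=np.array(c["attitude"])
        M[:3,:3]=a if a.shape==(3,3) else R.from_quat([a[1],a[2],a[3],a[0]]).as_matrix()
        M[:3,3]=c["position"]
    return dict(f=f,cx=c["cx"],cy=c["cy"],k=c["k1"],M=M)
def ray(c,u,v):
    x=(u-c["cx"])/c["f"]; y=(v-c["cy"])/c["f"]; a,b=x,y
    for _ in range(20):
        s=1+c["k"]*(a*a+b*b); a,b=x/s,y/s
    return c["M"][:3,3], c["M"][:3,:3]@np.array([a,-b,-1])
def onz(c,u,v,z):
    o,d=ray(c,u,v); return o+d*(z-o[2])/d[2]
def proj(c,p):
    q=np.linalg.inv(c["M"])@np.append(p,1); a,b=q[0]/-q[2],-q[1]/-q[2]
    s=1+c["k"]*(a*a+b*b); return np.array([c["cx"]+c["f"]*a*s,c["cy"]+c["f"]*b*s])
def tri(c1,p1,c2,p2):
    o1,d1=ray(c1,*p1); o2,d2=ray(c2,*p2)
    s=np.linalg.lstsq(np.c_[d1,-d2],o2-o1,rcond=None)[0]
    a,b=o1+d1*s[0],o2+d2*s[1]; return (a+b)/2,np.linalg.norm(a-b)
def shot(name,fn):
    T=pose(); im=r.read_camera(name); cv2.imwrite("pics/"+fn,im[:,:,::-1]); np.save("pics/"+fn+".npy",T); return im,cam(name,T)
E
python3 - <<'E'
from h import *
for n in("scene","top","wrist"):
    shot(n,n+"0.png"); print(n,r.calibration(n))
a=[cv2.imread(f"pics/{n}0.png") for n in("top","scene")]
cv2.imwrite("pics/top0b.png",cv2.resize(a[0],(800,600))); cv2.imwrite("pics/scene0b.png",cv2.resize(a[1],(800,600)))
print(r.get_obs())
E
```

```text
pics
scene {'vfov': 54.14182192572821, 'cx': 256.0387850477934, 'cy': 191.68714114575758, 'k1': 0.01133649699106908, 'position': array([1.02856352, 0.72188037, 0.61639518]), 'attitude': array([0.27067097, 0.14458325, 0.46193786, 0.8321336 ])}
top {'vfov': 46.32090632429241, 'cx': 262.3649540640867, 'cy': 193.45983672283106, 'k1': 0.03123020679884333, 'position': array([0.40288304, 0.06138445, 1.13216746]), 'attitude': array([-0.69647562, -0.05233982,  0.05112389,  0.71384074])}
wrist {'vfov': 64.10709157705071, 'cx': 253.11481285003592, 'cy': 188.93708242095198, 'k1': 0.01669952509474551, 'tool_from_camera': array([[-5.76688201e-04,  9.61074665e-01,  2.76288174e-01,
         7.60138654e-02],
       [ 9.99998699e-01,  1.38086750e-04,  1.60693007e-03,
         1.40538925e-03],
       [ 1.50622804e-03,  2.76288741e-01, -9.61073495e-01,
        -1.49258023e-01],
       [ 0.00000000e+00,  0.00000000e+00,  0.00000000e+00,
         1.00000000e+00]])}
{'time_s': 0.15, 'joint_positions': array([ 1.20939976e+00,  3.51115289e-01,  1.65224226e+00, -8.38298777e-06,
        1.13911854e+00, -8.45680798e-02]), 'qd': array([ 0.00040979, -0.00079872, -0.00145162,  0.00132826, -0.00021916,
        0.00052361]), 'joint_efforts': array([ 1.19175343e-04, -4.97465372e+01, -2.85342622e+01,  6.99087395e-02,
        2.46294332e-02, -3.23236554e-05]), 'eef_pos': array([0.15019349, 0.52884523, 0.23523679]), 'tool_rot': array([-9.39693629e-05,  1.37970949e-01,  9.90436178e-01, -4.31624762e-04]), 'ft_force': array([-0.41355336,  0.12085699, -0.20375674]), 'ft_torque': array([-0.002987  , -0.00125559, -0.03245028]), 'gripper_force': 0.0, 'gripper_width': 0.9996848577866791}
```

View pics/top0b.png

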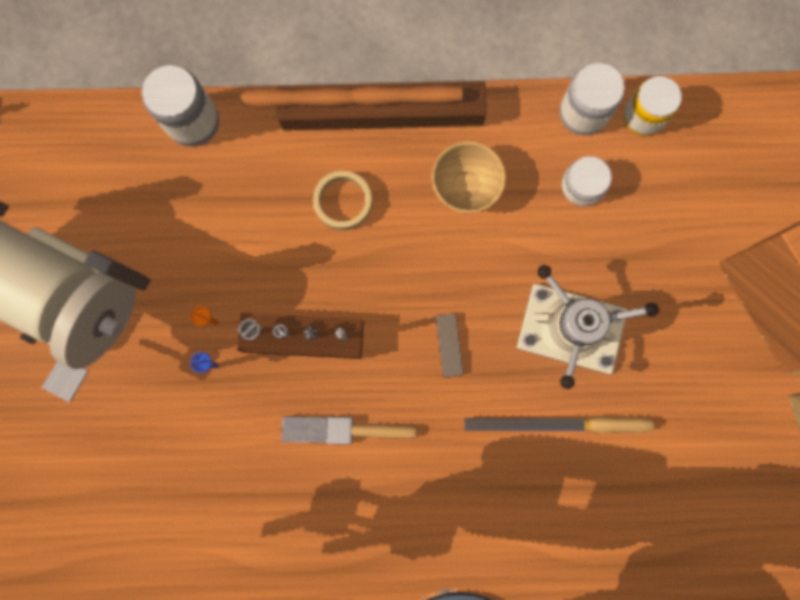

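View pics/scene0b.png

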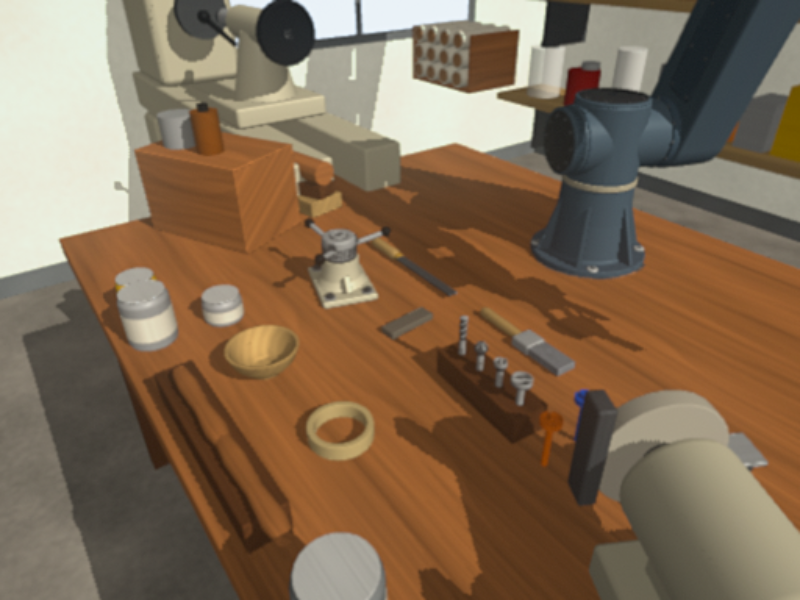

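The top view (800x600) shows the widest head at (249,329), the left end of the block's row. The collet is at (588,320), with balls at (544,271), (652,310) and (567,382). Orange and blue decoys stand at (201,316) and (201,363), to the left of the block. The scene view agrees: the widest head is at (522,381), at the end of the row nearest the decoys.

```bash
python3 - <<'E'
from h import *
c=cam("top"); s=cam("scene"); k=512/800
P={}
for n,u,v,z in [("head",249,329,.089),("sm",280,331,.089),("cs",312,333,.096),("tw",342,334,.116),("collet",588,320,.118),("b1",544,271,.11),("b2",652,310,.11),("b3",567,382,.11),("orange",201,316,.06),("blue",201,363,.06)]:
    P[n]=onz(c,u*k,v*k,z); print(n,P[n].round(4),(proj(s,P[n])/k).round(0))
T=pose(); print(T.round(3))
print("tri head",tri(c,(249*k,329*k),s,(522*k,381*k)), "collet",tri(c,(588*k,320*k),s,(341*k,235*k)))
tgt=P["head"].copy(); print("shift mm", T[:3,:3].T@(tgt-T[:3,3])*1000)
for b in("b1","b2","b3"):
    d=P[b]-P["collet"]; print(b,np.linalg.norm(d[:2]),np.degrees(np.arctan2(d[1],d[0])))
b=P["tw"]-P["head"];print("row dir",np.degrees(np.arctan2(b[1],b[0])))
E
```

```text
head [0.5224 0.3026 0.089 ] [523. 377.]
sm [0.5182 0.2564 0.089 ] [502. 359.]
cs [0.5133 0.2077 0.096 ] [482. 338.]
tw [0.5086 0.1613 0.116 ] [464. 312.]
collet [ 0.5201 -0.1965  0.118 ] [339. 233.]
b1 [ 0.5955 -0.1382  0.11  ] [320. 258.]
b2 [ 0.5334 -0.2926  0.11  ] [310. 222.]
b3 [ 0.4316 -0.1628  0.11  ] [386. 231.]
orange [0.5477 0.3831 0.06  ] [552. 433.]
blue [0.4755 0.3817 0.06  ] [587. 410.]
[[-0.962  0.273 -0.     0.15 ]
 [ 0.273  0.962 -0.001  0.529]
 [ 0.    -0.001 -1.     0.235]
 [ 0.     0.     0.     1.   ]]
tri head (array([0.52350436, 0.30378485, 0.08246788]), np.float64(0.0010032417564648578)) collet (array([ 0.51890543, -0.19648407,  0.11301548]), np.float64(0.004234034273463091))
shift mm [-419.88151027 -115.73004362  146.31064732]
b1 0.09538176878860251 37.69946525830337
b2 0.09700162538206566 -82.0708472310627
b3 0.09468246805294663 159.0910483253051
row dir -95.57712724554901
```

View pics/wrist0.png

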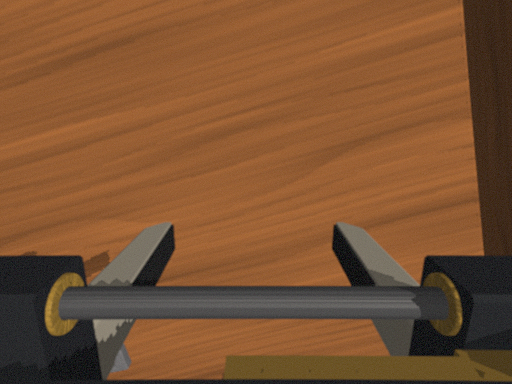

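Request:
{"name": "play_rows", "arguments": {
  "motion": [
    [1, [-50, -14, 5], 10],
    [1, [-110, -28, 10], 20],
    [1, [-170, -42, 15], 30],
    [1, [-230, -56, 20], 40],
    [1, [-290, -75, 25], 50],
    [1, [-350, -95, 30], 60],
    [1, [-400, -110, 35], 70],
    [1, [-420, -116, 35], 80],
    [1, [-420, -116, 35], 80],
    [1, [-420, -116, 35], 80]
  ]
}}

```text
time_s: 1.4
eef_pos: [0.5218, 0.3032, 0.2005]
tool_rot: [-0.0, 0.741, 0.671, -0.0]
ft_force: [-0.7, -0.5, 0.5]
gripper_width: 1.0
gripper_force: 0.0
```

```bash
python3 - <<'E'
from h import *
im,c=shot("wrist","w1.png")
print(pose().round(4)); print(r.get_obs()["time_s"],r.get_obs()["joint_positions"].round(2)); print(proj(c,[.5225,.3027,.089]), proj(c,[.518,.2564,.089]))
E
```

```text
[[ 9.830e-02  9.952e-01 -4.000e-04  5.217e-01]
 [ 9.952e-01 -9.830e-02 -0.000e+00  3.034e-01]
 [-1.000e-04 -4.000e-04 -1.000e+00  2.006e-01]
 [ 0.000e+00  0.000e+00  0.000e+00  1.000e+00]]
1.45 [0.45 0.48 1.54 0.   1.12 0.55]
[252.9908815  192.24655906] [253.10020632 240.17439885]
```

View pics/w1.png

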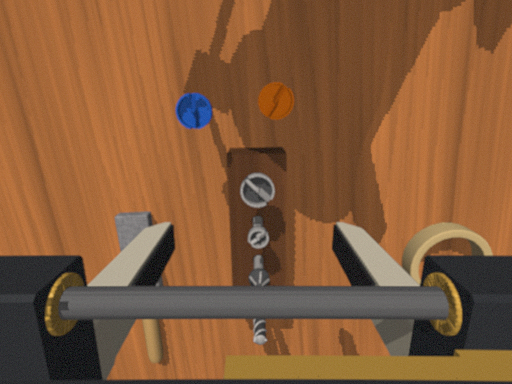

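The wrist view shows the wide head as a ring centred near (257,190), with the small Forstner at (258,237). The fingers straddle the row with plenty of room.

```bash
python3 - <<'E'
from h import *
im=cv2.imread("pics/w1.png"); T=np.load("pics/w1.png.npy"); c=cam("wrist",T)
g=cv2.cvtColor(im,cv2.COLOR_BGR2GRAY)
ci=cv2.HoughCircles(g[160:222,225:290],cv2.HOUGH_GRADIENT,1,30,param1=100,param2=12,minRadius=12,maxRadius=22)
print(ci)
u,v=ci[0,0,:2]+[225,160]
p=onz(c,u,v,.089); print(u,v,p); d=T[:3,:3].T@(p-T[:3,3])*1000; print(d)
E
```

```text
[[[31.5 30.5 17.4]]]
256.5 190.5 [0.52575524 0.30400179 0.089     ]
[  1.24677794   3.93060546 111.4852932 ]
```

Request:
{"name": "play_rows", "arguments": {
  "motion": [
    [0.2, [1, 3, 40], 0],
    [0.2, [1, 3, 80], 0],
    [0.2, [1, 3, 105], 0],
    [0.2, [1, 3, 120], 0],
    [0.2, [1, 3, 120], 0],
    [-1, [1, 3, 120], 0],
    [-1, [1, 3, 120], 0],
    [-1, [1, 3, 120], 0],
    [-1, [1, 3, 120], 0],
    [-1, [1, 3, 120], 0]
  ],
  "force": 15
}}

```text
time_s: 2.7
eef_pos: [0.526, 0.3035, 0.0812]
tool_rot: [0.0, 0.742, 0.67, 0.0]
ft_force: [-0.9, -0.1, 4.7]
gripper_width: 0.319
gripper_force: 15.0
```

```bash
python3 - <<'E'
from h import *
o=r.get_obs(); print({k:np.round(o[k],3) for k in o})
E
```

```text
{'time_s': np.float64(2.7), 'joint_positions': array([0.447, 0.64 , 1.613, 0.   , 0.887, 0.549]), 'qd': array([0.   , 0.001, 0.001, 0.   , 0.001, 0.001]), 'joint_efforts': array([-1.4200e-01, -5.7292e+01, -2.2150e+01,  8.0000e-03, -1.5500e-01,
       -1.0000e-03]), 'eef_pos': array([0.526, 0.303, 0.081]), 'tool_rot': array([0.   , 0.742, 0.67 , 0.   ]), 'ft_force': array([-0.899, -0.14 ,  4.738]), 'ft_torque': array([-0.067,  0.203,  0.025]), 'gripper_force': np.float64(15.001), 'gripper_width': np.float64(0.319)}
```

Request:
{"name": "play_rows", "arguments": {
  "motion": [
    [-1, [0, 0, 0], 0],
    [-1, [0, 0, 0], 0],
    [-1, [0, 0, -10], 0],
    [-1, [0, 0, -25], 0],
    [-1, [0, 0, -50], 0],
    [-1, [0, 0, -75], 0],
    [-1, [0, 0, -100], 0],
    [-1, [0, 0, -125], 0],
    [-1, [0, 0, -145], 0],
    [-1, [0, 0, -145], 0]
  ],
  "force": 30
}}

```text
time_s: 3.95
eef_pos: [0.5261, 0.3036, 0.2276]
tool_rot: [0.0, 0.742, 0.67, 0.001]
ft_force: [-1.6, -0.9, -1.5]
gripper_width: 0.314
gripper_force: 30.0
```

Request:
{"name": "play_rows", "arguments": {
  "motion": [
    [-1, [-25, 2, 0], 0],
    [-1, [-75, 7, 0], 0],
    [-1, [-135, 13, 0], 0],
    [-1, [-195, 19, 0], 0],
    [-1, [-255, 24, 0], 0],
    [-1, [-315, 30, 0], 0],
    [-1, [-375, 36, 0], 0],
    [-1, [-430, 41, 0], 0],
    [-1, [-475, 45, 0], 0],
    [-1, [-497, 47, 0], 0]
  ]
}}

```text
time_s: 5.2
eef_pos: [0.521, -0.1976, 0.2249]
tool_rot: [-0.001, 0.743, 0.669, -0.0]
ft_force: [-0.7, 0.9, -0.7]
gripper_width: 0.316
gripper_force: 30.0
```

Request:
{"name": "play_rows", "arguments": {
  "motion": [
    [-1, [0, 0, 0], 0],
    [-1, [0, 0, 0], 0]
  ]
}}

```text
time_s: 5.45
eef_pos: [0.5216, -0.1946, 0.2254]
tool_rot: [-0.0, 0.742, 0.67, -0.0]
ft_force: [0.2, 0.1, -0.9]
gripper_width: 0.314
gripper_force: 30.0
```

```bash
python3 - <<'E'
from h import *
im,c=shot("wrist","w2.png"); T=pose(); o=r.get_obs()
print(T.round(4),o["ft_force"],o["ft_torque"],o["gripper_width"],o["joint_positions"].round(2))
print("collet",proj(c,[.523,-.196,.118]),"foot",proj(c,T[:3,3]-[0,0,.0765]))
for n in("top","scene"): shot(n,n+"2.png")
E
```

```text
[[ 1.008e-01  9.949e-01 -4.000e-04  5.217e-01]
 [ 9.949e-01 -1.008e-01  4.000e-04 -1.945e-01]
 [ 4.000e-04 -4.000e-04 -1.000e+00  2.255e-01]
 [ 0.000e+00  0.000e+00  0.000e+00  1.000e+00]] [-0.28744131 -0.17961554 -0.90088897] [-0.0753854   0.06163108  0.00944705] 0.3140969271863918 [-0.44  0.37  1.64  0.    1.12 -0.34]
collet [253.82942051 194.64204604] foot [252.0858104  204.69472616]
```

View pics/w2.png

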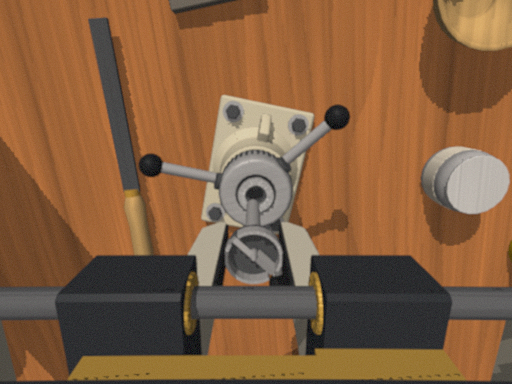

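The wrist view shows the collet face ring at about (256,192). The bit's shank hangs from its head at (254,253) down to the foot at about (253,205). I'll look closer.

```bash
python3 - <<'E'
from h import *
a=cv2.imread("pics/w2.png")[140:240,206:306]; b=cv2.imread("pics/scene2.png")[95:195,170:270]
cv2.imwrite("pics/c2.png",np.hstack([cv2.resize(x,(400,400),interpolation=cv2.INTER_CUBIC) for x in(a,b)]))
E
```

```text
(no output)
```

View pics/c2.png

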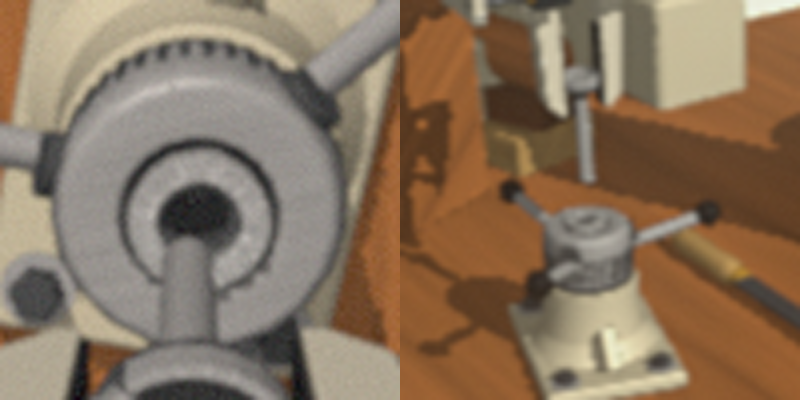

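```bash
python3 - <<'E'
from h import *
T=np.load("pics/w2.png.npy"); c=cam("wrist",T)
zf=T[2,3]-.0765+.002
m=onz(c,255.9,194.1,.117); f=onz(c,252.75,204.2,zf); print(m,f,zf,T[:3,3])
print("shift",T[:3,:3].T@(m-f)*1000, T[:3,:3].T@(m-T[:3,3])*1000)
# second opinion, scene: foot bottom, collet centre
s=cam("scene"); print(proj(s,f),proj(s,m), "seen foot",170+186/4,95+182/4,"seen mouth",170+186/4,95+217/4)
t=cam("top"); print(proj(t,m))
E
```

```text
[ 0.52483126 -0.19599649  0.117     ] [ 0.52236344 -0.19349021  0.15086919] 0.1508691873935326 [ 0.52164984 -0.19459549  0.22536919]
shift [-2.26179941  2.72989089 33.86628632] [ -1.13025165   3.3739724  108.36652553]
[216.26887005 139.48373248] [215.88263477 149.64069699] seen foot 216.5 140.5 seen mouth 216.5 149.25
[375.83736709 202.77295744]
```

Request:
{"name": "play_rows", "arguments": {
  "motion": [
    [-1, [-1, 1.5, 8], 0],
    [-1, [-2, 3, 18], 0],
    [-1, [-2, 3, 25], 0],
    [-1, [-2, 3, 30], 0],
    [-1, [-2, 3, 34], 0],
    [-1, [-2, 3, 37], 0],
    [-1, [-2, 3, 40], 0],
    [-1, [-2, 3, 43], 0],
    [-1, [-2, 3, 46], 0]
  ]
}}

```text
time_s: 6.72
eef_pos: [0.5245, -0.1981, 0.1795]
tool_rot: [0.0, 0.742, 0.67, 0.0]
ft_force: [-0.2, 1.2, -1.4]
gripper_width: 0.316
gripper_force: 30.0
```

```bash
python3 - <<'E'
from h import *
o=r.get_obs(); print(o["eef_pos"],o["ft_force"],o["ft_torque"],o["gripper_width"])
E
```

```text
[ 0.52447072 -0.19810483  0.17948607] [-0.22292892  1.23096138 -1.39151207] [-0.08993458  0.09767076 -0.00047875] 0.3155655991367501
```

Request:
{"name": "play_rows", "arguments": {
  "motion": [
    [-1, [0, 0, 6], 0],
    [-1, [0, 0, 12], 0],
    [-1, [0, 0, 18], 0],
    [-1, [0, 0, 24], 0],
    [-1, [0, 0, 28], 0],
    [-1, [0, 0, 31], 0],
    [-1, [0, 0, 33], 0],
    [-1, [0, 0, 34], 0],
    [-1, [0, 0, 34], 0]
  ]
}}

```text
time_s: 7.85
eef_pos: [0.5245, -0.1981, 0.1457]
tool_rot: [0.0, 0.742, 0.67, 0.0]
ft_force: [-0.7, -1.0, -0.8]
gripper_width: 0.312
gripper_force: 30.0
```

Request:
{"name": "play_rows", "arguments": {
  "motion": [
    [-1, [0, 0, 1], 0],
    [-1, [0, 0, 1.5], 0],
    [-1, [0, 0, 2], 0],
    [-1, [0, 0, 2], 0]
  ]
}}

```text
time_s: 8.35
eef_pos: [0.525, -0.1985, 0.145]
tool_rot: [0.001, 0.742, 0.67, 0.0]
ft_force: [-3.4, 0.5, 11.5]
gripper_width: 0.31
gripper_force: 30.0
```

The bit reached its stop at the expected height (contact force 11.5 N). Now I'll release it and rise.

Request:
{"name": "play_rows", "arguments": {
  "motion": [
    [-1, [0, 0, -1], 0],
    [0.1, [0, 0, -1], 0],
    [0.1, [0, 0, -1], 0],
    [0.1, [0, 0, -1], 0],
    [0.1, [0, 0, -8], 0],
    [0.1, [0, 0, -25], 0],
    [0.1, [0, 0, -50], 0],
    [0.1, [0, 0, -80], 0],
    [0.1, [0, 0, -90], 0],
    [0.1, [0, 0, -90], 0]
  ]
}}

```text
time_s: 9.6
eef_pos: [0.5246, -0.1982, 0.2342]
tool_rot: [0.001, 0.742, 0.67, 0.0]
ft_force: [0.4, -0.1, 0.2]
gripper_width: 0.55
gripper_force: 0.0
```

```bash
python3 - <<'E'
from h import *
im,c=shot("wrist","w3.png"); T=pose(); print(T.round(4), r.get_obs()["ft_force"])
shot("top","top3.png");shot("scene","scene3.png")
a=cv2.imread("pics/w3.png"); b=cv2.imread("pics/scene3.png")[95:195,170:270]
cv2.imwrite("pics/c3.png",np.hstack([a[:,60:460],cv2.resize(b,(384,384),interpolation=cv2.INTER_CUBIC)]))
E
```

```text
[[ 1.021e-01  9.948e-01 -3.000e-04  5.243e-01]
 [ 9.948e-01 -1.021e-01  1.000e-04 -1.980e-01]
 [ 1.000e-04 -3.000e-04 -1.000e+00  2.333e-01]
 [ 0.000e+00  0.000e+00  0.000e+00  1.000e+00]] [-0.66886776 -0.05973809 -0.20785075]
```

View pics/c3.png

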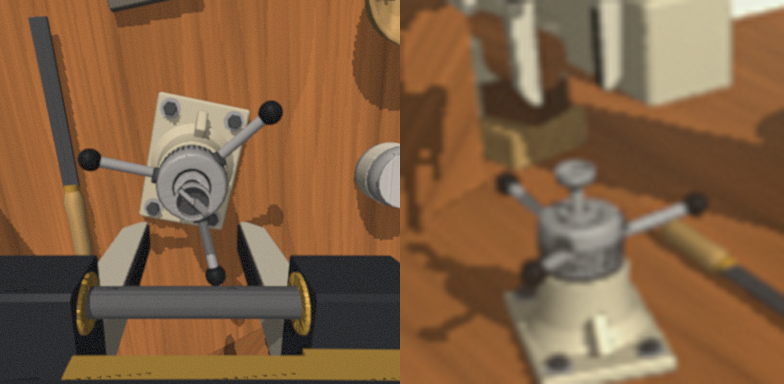

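The bit stands upright in the collet. In the wrist image the balls are at (150,159), (331,111) and (276,274). I'll fit the bore axis and arm angles from them.

```bash
python3 - <<'E'
from h import *
T=np.load("pics/w3.png.npy"); c=cam("wrist",T)
g=cv2.imread("pics/w3.png").max(axis=2); B=[]
for u,v in((150,159),(331,111),(276,274)):
    m=np.zeros_like(g); m[v-16:v+17,u-16:u+17]=1; ys,xs=np.nonzero((g<45)&(m>0)); 
    B.append(onz(c,xs.mean(),ys.mean(),.110)); print(xs.mean(),ys.mean(),len(xs))
B=np.array(B); C=B.mean(0); print(C)
for b in B: d=b-C; print(b,np.hypot(*d[:2]),np.degrees(np.arctan2(d[1],d[0])))
E
```

```text
149.45794392523365 159.7663551401869 321
330.17391304347825 112.62228260869566 368
275.4771784232365 276.0539419087137 241
[ 0.52431004 -0.19766817  0.11      ]
[ 0.435452   -0.16245246  0.11      ] 0.09558189245404368 158.3808702086725
[ 0.59885979 -0.13784222  0.11      ] 0.09558665648363614 38.74694012488486
[ 0.53861834 -0.29270983  0.11      ] 0.09611266756359162 -81.43854978587416
```

Request:
{"name": "play_rows", "arguments": {
  "motion": [
    [-1, [-5, -15, 0], -10],
    [-1, [-10, -35, 0], -20],
    [-1, [-15, -55, 0], -30],
    [-1, [-21, -72, 0], -40],
    [-1, [-21, -72, 0], -50],
    [-1, [-21, -72, 0], -60],
    [-1, [-21, -72, 0], -70],
    [-1, [-21, -72, 0], -80],
    [-1, [-21, -72, 0], -89.4],
    [-1, [-21, -72, 0], -89.4]
  ],
  "force": 30
}}

```text
time_s: 11.0
eef_pos: [0.4505, -0.2115, 0.2329]
tool_rot: [-0.001, 0.057, 0.998, 0.0]
ft_force: [0.6, -0.1, -0.4]
gripper_width: 0.007
gripper_force: 0.0
```

Request:
{"name": "play_rows", "arguments": {
  "motion": [
    [-1, [0, 0, 30], 0],
    [-1, [0, 0, 60], 0],
    [-1, [0, 0, 90], 0],
    [-1, [0, 0, 110], 0],
    [-1, [0, 0, 123], 0],
    [-1, [0, 0, 123], 0],
    [-1, [0, 0, 123], 0]
  ]
}}

```text
time_s: 11.88
eef_pos: [0.4511, -0.2119, 0.1113]
tool_rot: [0.0, 0.057, 0.998, -0.0]
ft_force: [-0.5, 0.5, -0.4]
gripper_width: 0.006
gripper_force: 0.0
```

```bash
cat >> h.py <<'E'
C=np.array([.5244,-.1975,0])
def st():
    o=r.get_obs();T=pose();d=T[:3,3]-C
    t=np.degrees(np.arctan2(T[1,0],T[0,0])); q=T[:3,:3].T@d*1000
    F=T[:3,:3].T@o["ft_force"]
    print("t",o["time_s"],"toolx",t.round(2),"rel tool",q.round(1),"z",T[2,3].round(4),"F tool",F.round(2),"w",round(o["gripper_width"],3))
E
python3 -c "
from h import *
st()
def S(d): return (R.from_euler('z',d,degrees=True).apply([72,-22.5,0])-[72,-22.5,0])[:2].round(1)
for d in [*range(1,11),*range(12,41,2)]: print(d,S(d))"
```

```text
t 11.875 toolx 173.49 rel tool [  71.1  -22.6 -111.3] z 0.1113 F tool [0.52 0.48 0.41] w 0.006
1 [0.4 1.3]
2 [0.7 2.5]
3 [1.1 3.8]
4 [1.4 5.1]
5 [1.7 6.4]
6 [2.  7.6]
7 [2.2 8.9]
8 [ 2.4 10.2]
9 [ 2.6 11.5]
10 [ 2.8 12.8]
12 [ 3.1 15.5]
14 [ 3.3 18.1]
16 [ 3.4 20.7]
18 [ 3.4 23.4]
20 [ 3.4 26. ]
22 [ 3.2 28.6]
24 [ 2.9 31.2]
26 [ 2.6 33.8]
28 [ 2.1 36.4]
30 [ 1.6 39. ]
32 [ 1.  41.6]
34 [ 0.3 44.1]
36 [-0.5 46.6]
38 [-1.4 49.1]
40 [-2.4 51.5]
```

Request:
{"name": "play_rows", "arguments": {
  "motion": [
    [-1, [1.1, 3.8, 0], 3],
    [-1, [2, 7.6, 0], 6],
    [-1, [2.6, 11.5, 0], 9],
    [-1, [3.1, 15.5, 0], 12],
    [-1, [3.4, 19.4, 0], 15],
    [-1, [3.4, 23.4, 0], 18],
    [-1, [3.3, 27.3, 0], 21],
    [-1, [2.9, 31.2, 0], 24],
    [-1, [2.4, 35.1, 0], 27],
    [-1, [1.6, 39, 0], 30]
  ]
}}

```text
time_s: 13.12
eef_pos: [0.4538, -0.1733, 0.1115]
tool_rot: [0.001, 0.314, 0.949, -0.001]
ft_force: [-1.1, -5.1, -0.4]
gripper_width: 0.005
gripper_force: 2.3
```

```bash
python3 -c "
from h import *
st()"
```

```text
t 13.125 toolx 143.42 rel tool [  70.9  -22.7 -111.6] z 0.1115 F tool [-2.12 -4.72  0.39] w 0.005
```

Request:
{"name": "play_rows", "arguments": {
  "motion": [
    [-1, [1.1, 3.8, 0], 3],
    [-1, [2, 7.6, 0], 6],
    [-1, [2.6, 11.5, 0], 9],
    [-1, [3.1, 15.5, 0], 12],
    [-1, [3.4, 19.4, 0], 15],
    [-1, [3.4, 23.4, 0], 18],
    [-1, [3.3, 27.3, 0], 21],
    [-1, [2.9, 31.2, 0], 24],
    [-1, [2.4, 35.1, 0], 27],
    [-1, [1.6, 39, 0], 30]
  ]
}}

```text
time_s: 14.38
eef_pos: [0.4757, -0.1411, 0.1115]
tool_rot: [0.001, 0.549, 0.836, -0.0]
ft_force: [-2.0, -4.9, 0.2]
gripper_width: 0.005
gripper_force: 2.3
```

Request:
{"name": "play_rows", "arguments": {
  "motion": [
    [-1, [1.1, 3.8, 0], 3],
    [-1, [2, 7.6, 0], 6],
    [-1, [2.6, 11.5, 0], 9],
    [-1, [3.1, 15.5, 0], 12],
    [-1, [3.4, 19.4, 0], 15]
  ]
}}

```text
time_s: 15.0
eef_pos: [0.4918, -0.1301, 0.1114]
tool_rot: [0.0, 0.653, 0.757, -0.0]
ft_force: [-4.0, -4.7, 1.9]
gripper_width: 0.004
gripper_force: 2.3
```

```bash
python3 -c "
from h import *
st()"
```

```text
t 15.0 toolx 98.42 rel tool [  71.4  -22.4 -111.5] z 0.1114 F tool [-4.03 -4.61 -1.89] w 0.004
```

Request:
{"name": "play_rows", "arguments": {
  "motion": [
    [-1, [0.7, 2.5, 0], 2],
    [-1, [1.4, 5.1, 0], 4],
    [-1, [2, 7.6, 0], 6]
  ]
}}

```text
time_s: 15.38
eef_pos: [0.4989, -0.1269, 0.1114]
tool_rot: [0.0, 0.692, 0.722, -0.0]
ft_force: [-4.4, -3.5, 1.2]
gripper_width: 0.01
gripper_force: 2.1
```

Request:
{"name": "play_rows", "arguments": {
  "motion": [
    [-1, [0.7, 2.5, 0], 2],
    [-1, [1.4, 5.1, 0], 4],
    [-1, [2, 7.6, 0], 6]
  ]
}}

```text
time_s: 15.75
eef_pos: [0.5063, -0.1245, 0.1114]
tool_rot: [0.0, 0.729, 0.685, -0.0]
ft_force: [-3.9, -3.1, 1.6]
gripper_width: 0.005
gripper_force: 2.1
```

```bash
python3 -c "
from h import *
st()"
```

```text
t 15.75 toolx 86.45 rel tool [  71.7  -22.6 -111.4] z 0.1114 F tool [-3.3  -3.69 -1.55] w 0.005
```

Request:
{"name": "play_rows", "arguments": {
  "motion": [
    [-1, [0.7, 2.5, 0], 2],
    [-1, [1.4, 5.1, 0], 4],
    [-1, [2, 7.6, 0], 6],
    [-1, [2.4, 10.2, 0], 8],
    [-1, [2.8, 12.8, 0], 10],
    [-1, [3.1, 15.5, 0], 12],
    [-1, [3.3, 18.1, 0], 14]
  ]
}}

```text
time_s: 16.62
eef_pos: [0.5244, -0.1221, 0.1113]
tool_rot: [-0.0, 0.807, 0.591, -0.0]
ft_force: [-4.5, -1.1, 2.0]
gripper_width: 0.007
gripper_force: 2.1
```

```bash
python3 -c "
from h import *
st()"
```

```text
t 16.625 toolx 72.45 rel tool [  71.8  -22.8 -111.4] z 0.1113 F tool [-2.38 -3.93 -1.95] w 0.007
```

Still loose (about 4 N, nut at roughly 86°). Continuing.

Request:
{"name": "play_rows", "arguments": {
  "motion": [
    [-1, [0.7, 2.5, 0], 2],
    [-1, [1.4, 5.1, 0], 4],
    [-1, [2, 7.6, 0], 6],
    [-1, [2.4, 10.2, 0], 8],
    [-1, [2.8, 12.8, 0], 10],
    [-1, [3.1, 15.5, 0], 12],
    [-1, [3.3, 18.1, 0], 14]
  ]
}}

```text
time_s: 17.5
eef_pos: [0.5425, -0.1242, 0.1112]
tool_rot: [-0.0, 0.873, 0.488, -0.001]
ft_force: [-6.3, -0.5, 2.1]
gripper_width: 0.001
gripper_force: 2.1
```

```bash
python3 -c "
from h import *
st()"
```

```text
t 17.5 toolx 58.44 rel tool [  71.8  -23.  -111.3] z 0.1112 F tool [-3.72 -5.06 -2.1 ] w 0.001
```

Request:
{"name": "play_rows", "arguments": {
  "motion": [
    [-1, [0.7, 2.5, 0], 2],
    [-1, [1.4, 5.1, 0], 4],
    [-1, [2, 7.6, 0], 6]
  ]
}}

```text
time_s: 17.88
eef_pos: [0.55, -0.1264, 0.1112]
tool_rot: [-0.0, 0.897, 0.442, -0.001]
ft_force: [-4.5, -0.4, 0.7]
gripper_width: 0.005
gripper_force: 2.1
```

```bash
python3 -c "
from h import *
st()"
```

```text
t 17.875 toolx 52.44 rel tool [  71.9  -23.1 -111.2] z 0.1112 F tool [-3.08 -3.36 -0.74] w 0.005
```

Request:
{"name": "play_rows", "arguments": {
  "motion": [
    [-1, [0.7, 2.5, 0], 2],
    [-1, [1.4, 5.1, 0], 4],
    [-1, [2, 7.6, 0], 6],
    [-1, [2.4, 10.2, 0], 8],
    [-1, [2.8, 12.8, 0], 10],
    [-1, [3.1, 15.5, 0], 12]
  ]
}}

```text
time_s: 18.62
eef_pos: [0.5643, -0.1333, 0.1111]
tool_rot: [-0.0, 0.938, 0.346, -0.001]
ft_force: [-5.6, 0.4, 1.6]
gripper_width: 0.008
gripper_force: 2.1
```

```bash
python3 -c "
from h import *
st()"
```

```text
t 18.625 toolx 40.44 rel tool [  71.9  -23.1 -111.2] z 0.1111 F tool [-4.06 -3.93 -1.6 ] w 0.008
```

Request:
{"name": "play_rows", "arguments": {
  "motion": [
    [-1, [0.7, 2.5, 0], 2],
    [-1, [1.4, 5.1, 0], 4],
    [-1, [2, 7.6, 0], 6],
    [-1, [2.4, 10.2, 0], 8],
    [-1, [2.8, 12.8, 0], 10],
    [-1, [3.1, 15.5, 0], 12]
  ]
}}

```text
time_s: 19.38
eef_pos: [0.5766, -0.1428, 0.1111]
tool_rot: [-0.001, 0.969, 0.246, -0.001]
ft_force: [-5.3, 2.9, 3.0]
gripper_width: 0.006
gripper_force: 2.8
```

```bash
python3 -c "
from h import *
st()"
```

```text
t 19.375 toolx 28.43 rel tool [  71.8  -23.4 -111.1] z 0.1111 F tool [-3.3  -5.14 -2.95] w 0.006
```

The push and the pad force are both creeping up, so I'm switching to smaller steps.

Request:
{"name": "play_rows", "arguments": {
  "motion": [
    [-1, [0.7, 2.5, 0], 2],
    [-1, [1.4, 5.1, 0], 4]
  ]
}}

```text
time_s: 19.62
eef_pos: [0.5802, -0.1465, 0.1111]
tool_rot: [-0.001, 0.977, 0.212, -0.001]
ft_force: [-5.8, 3.9, 3.0]
gripper_width: 0.007
gripper_force: 3.1
```

```bash
python3 -c "
from h import *
st()"
```

```text
t 19.625 toolx 24.44 rel tool [  71.8  -23.5 -111.2] z 0.1111 F tool [-3.66 -5.96 -2.97] w 0.007
```

Request:
{"name": "play_rows", "arguments": {
  "motion": [
    [-1, [0.7, 2.5, 0], 2],
    [-1, [1.4, 5.1, 0], 4],
    [-1, [2, 7.6, 0], 6]
  ]
}}

```text
time_s: 20.0
eef_pos: [0.5851, -0.1524, 0.1111]
tool_rot: [-0.001, 0.987, 0.16, -0.001]
ft_force: [-7.0, 4.9, 3.3]
gripper_width: 0.006
gripper_force: 3.6
```

```bash
python3 -c "
from h import *
st()"
```

```text
t 20.0 toolx 18.43 rel tool [  71.7  -23.8 -111.1] z 0.1111 F tool [-5.07 -6.9  -3.27] w 0.006
```

Request:
{"name": "play_rows", "arguments": {
  "motion": [
    [-1, [0.7, 2.5, 0], 2],
    [-1, [1.4, 5.1, 0], 4],
    [-1, [2, 7.6, 0], 6]
  ]
}}

```text
time_s: 20.38
eef_pos: [0.5893, -0.1587, 0.1111]
tool_rot: [-0.001, 0.994, 0.108, -0.001]
ft_force: [-6.5, 6.2, 3.8]
gripper_width: 0.004
gripper_force: 4.1
```

```bash
python3 -c "
from h import *
st()"
```

```text
t 20.375 toolx 12.44 rel tool [  71.6  -24.1 -111.2] z 0.1111 F tool [-5.05 -7.43 -3.8 ] w 0.004
```

Request:
{"name": "play_rows", "arguments": {
  "motion": [
    [-1, [0.7, 2.5, 0], 2],
    [-1, [1.4, 5.1, 0], 4],
    [-1, [2, 7.6, 0], 6]
  ]
}}

```text
time_s: 20.75
eef_pos: [0.593, -0.1655, 0.1111]
tool_rot: [-0.001, 0.998, 0.056, -0.001]
ft_force: [-6.0, 8.5, 4.8]
gripper_width: 0.003
gripper_force: 4.6
```

```bash
python3 -c "
from h import *
st()"
```

```text
t 20.75 toolx 6.44 rel tool [  71.5  -24.4 -111.2] z 0.1111 F tool [-5.03 -9.18 -4.78] w 0.003
```

Request:
{"name": "play_rows", "arguments": {
  "motion": [
    [-1, [0.7, 2.5, 0], 2],
    [-1, [1.4, 5.1, 0], 4],
    [-1, [1.9, 7, 0], 5.5]
  ]
}}

```text
time_s: 21.12
eef_pos: [0.5957, -0.172, 0.1111]
tool_rot: [-0.001, 1.0, 0.008, -0.001]
ft_force: [-6.1, 9.9, 4.8]
gripper_width: 0.006
gripper_force: 5.0
```

```bash
python3 -c "
from h import *
st()"
```

```text
t 21.125 toolx 0.94 rel tool [  71.5  -24.6 -111.2] z 0.1111 F tool [-5.96 -9.97 -4.8 ] w 0.006
```

Push is about 10 N, roughly 0.6 rad past the touch point, so the grip is firm. Backing off and rising clear.

Request:
{"name": "play_rows", "arguments": {
  "motion": [
    [-1, [0, -5, 0], 0],
    [-1, [0, -12, 0], 0],
    [-1, [0, -18, 0], 0],
    [-1, [0, -18, -20], 0],
    [-1, [0, -18, -60], 0],
    [-1, [20, -18, -100], 0],
    [-1, [60, -18, -130], 0],
    [-1, [80, -18, -130], 0],
    [-1, [80, -18, -130], 0]
  ]
}}

```text
time_s: 22.25
eef_pos: [0.6767, -0.1534, 0.2402]
tool_rot: [0.0, 1.0, 0.009, 0.0]
ft_force: [-1.4, 0.4, 0.9]
gripper_width: 0.003
gripper_force: 0.0
```

```bash
python3 - <<'E'
from h import *
st()
shot("scene","scene4.png"); shot("top","top4.png")
b=cv2.imread("pics/scene4.png")[95:195,170:270]; t=cv2.imread("pics/top4.png")
cv2.imwrite("pics/c4.png",np.hstack([cv2.resize(b,(400,400),interpolation=cv2.INTER_CUBIC),cv2.resize(t[150:270,320:440],(400,400),interpolation=cv2.INTER_CUBIC)]))
E
```

```text
t 22.25 toolx 1.08 rel tool [ 153.1  -41.2 -240.2] z 0.2402 F tool [-1.4  -0.46 -0.85] w 0.003
```

View pics/c4.png

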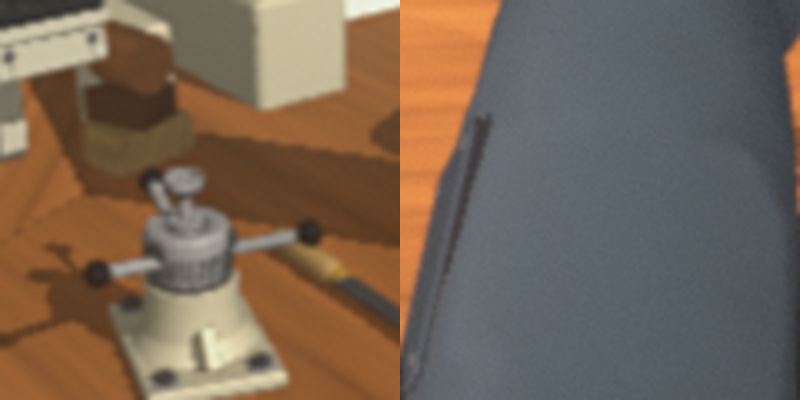

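The scene crop shows the bit upright and centred in the collet, with its head at (186,178). The nut's arms have turned and the robot is clear. I'll check the seating height, then hand in.

```bash
python3 - <<'E'
from h import *
s=cam("scene"); p=[C[0],C[1],.153]; print(proj(s,p),"seen",170+186/4,95+177/4)
print(r.job_done())
E
```

```text
[214.95360755 138.55641931] seen 216.5 139.25
the job is handed in; nothing more can be done
None
```

The largest Forstner bit is fully home in the collet holder. I turned the nut clockwise until it took a firm grip at about 10 N, well under the 14 N limit. The arm touched nothing else on the bench, and the job is handed in at about 22 s.

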